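Lock-button vial tray pushed home into its dock

TASK

Press the wide lock button on the ledge of the vial tray down and, keeping it pressed, push the tray fully home into the dock until its upright panel meets the housing; then let the button come up so that the tray is locked there. Only touch and push with the fingers: leave the bottle, the loose vials and the carton where they stand.

Things in the scene. Friction and masses are not known exactly. Their poses are not given: they have to be found in the camera images.
- dock: The fixed vial dock: an aluminium base rail 110 mm wide (own x), 350 mm long (own y) and 20 mm high, with a low white housing 170 mm wide, 120 mm deep and 95 mm high on its +y end, open towards -y. Origin on the bench surface, under the middle of the rail, with own z up; the housing's open face is at own y = +60 mm. The tray slides along the dock's own +y to go home. The whole dock stands at a different place and yaw each time.
- dock_mouth (a point): Fixed point on the housing's open face, at the middle of its top edge (95 mm above the bench).
- tray_panel (a point): Point on the tray: middle of the top edge of the inner face of its upright panel (150 mm wide, 10 mm thick, from 24 to 95 mm above the bench). The inner face looks to the dock's +y; the outer face, which can be pushed by the fingers, is 10 mm behind it (-y). When the tray is fully home this point coincides with dock_mouth. On the +y side of the panel the tray carries a grey block of small capped vials, which goes into the housing.
- tray (a joint): Travel of the tray in m along the dock's +y; it starts between 0 and 0.05, and 0.150 is fully home (hard end stop, panel against the housing). While the button is up a pin catches a row of hidden teeth, 12 mm apart, all along the way (the locked tray has play of 1 to 2 mm, or up to 12 mm before it catches if the pin stands on a tooth). With the button down it runs freely with about 1 to 3 N. The tray is captive and cannot be lifted.
- lock_button (a joint): How far the lock button is pressed, in m: 0 is up (locked), 0.010 fully down. At the start it is up, or up to 0.0055 down (its top that much lower) when the pin happens to stand on a tooth. The spring pushes back with 2 N at the start of the stroke and 6 N fully down. Pressed more than 0.006 it frees the tray; let go, it springs back up and the pin drops into the next gap between teeth.
- button_top (a point): Middle of the top face of the lock button: a flat ribbed grey pad, 60 mm wide (dock's x) by 44 mm long (dock's y), facing up, 59 mm above the bench when up and 49 mm when fully down. It sits on the tray's ledge (86 mm wide, top 49 mm above the bench) on the outer (-y) side of the panel and moves with the tray; its middle is 25 mm from the panel's outer face.
- solvent_bottle: Bystander: loose amber bottle with a blue cap, 86 mm in diameter, 190 mm high; origin at the centre of its foot.
- vial_a: Bystander: loose capped glass vial, 17 mm in diameter, 45 mm high; origin at the centre of its foot.
- vial_b: Bystander: a second vial like vial_a.
- vial_carton: Bystander: loose open cardboard carton 90 x 120 x 35 mm; origin at the centre of its underside.

How it is judged:
On the way, in this order (a step that is already met when the one before it is completed fails the run):
1. the lock button is pressed down while the tray is still out (value of joint lock_button above 0.006 m and value of joint tray below 0.12 m), for 0.1 s.
2. the tray arrives at its end stop with the button still held down (value of joint lock_button above 0.004 m and value of joint tray above 0.146 m), for 0.05 s.
At the end, for the whole second after the job is handed in: The tray is within 4 mm of its end stop and at rest, the lock button is up again (within 2 mm), and the bottle, vials and carton are within 30 mm of where they stood (value of joint tray above 0.146 m and value of joint lock_button below 0.002 m and velocity of joint tray between -0.005 and 0.005 m/s and not (distance of solvent_bottle from where it was at the start of the episode above 0.03 m) and not (distance of vial_a from where it was at the start of the episode above 0.03 m) and not (distance of vial_b from where it was at the start of the episode above 0.03 m) and not (distance of vial_carton from where it was at the start of the episode above 0.03 m)); the robot touches nothing.
It fails at once if a bystander (bottle, vial or carton) is lifted, carried or pushed away by more than 30 mm, or knocked over (distance of any of solvent_bottle, vial_a, vial_b, vial_carton from where it was at the start of the episode above 0.03 m or angle between any of solvent_bottle, vial_a, vial_b, vial_carton's own z axis and vertical above 0.6 rad).
It also fails if it takes over 35 s, if anything falls off the work surface, if the arm or the gripper's body presses on something with over 40 N, if the wrist force passes 120 N, or if a joint passes its speed limit or range.

ROBOT

A 7-joint arm with a two-finger parallel gripper is mounted at the origin on the work surface. World frame = base frame: x ahead of the robot, y to its left, z up, the work surface at z = 0. Lengths are in m, angles in rad, forces in N, time in s.
With the tool pointing down it reaches from about 0.425 to 0.875 m from the base axis. Payload 4.7 kg.
Tool frame: the origin (TCP) lies on the centre line of the jaws, within the pads' length; the fingertips stand 22 mm ahead of it and the grasp point (between the pads) lies 3 mm ahead of it; z points along the fingers, y is the line along which they close (so a half turn about z gives the same grasp; the last joint's range is limited). The gripper opens to 87 mm and grips with 3 to 60 N. Pads are 19 mm wide; open, the fingers measure 117 mm over their backs; the gripper's body (75 mm by 190 mm) begins 51 mm behind the grasp point.
Start: joints at [-1.305, 0.321, -0.07, 1.45, 0.023, 1.371, -0.057], TCP at [0.162, 0.63, 0.245] pointing down, gripper open.
Joint ranges: [-2.86, 2.86], [-0.3, 2.09], [-1.38, 1.24], [0.06, 2.45], [-1.56, 4.7], [0.09, 2.05], [-2.69, 2.69]. Speed limits (rad/s): [2.57, 2.57, 3.14, 3.14, 3.14, 3.14, 3.14].

INTERFACE

Orientations are given as a rotation vector (axis times angle).
In Python, from bench import env, vision, workorder gives the robot as it stands. The module is installed in compiled form; this text tells all that it offers.
- The arm moves only by the tool step_arm, never from a script. Its argument "series" is one flat list of numbers, 5 for each row, row after row: the shift along the world's x, y, z in m, then the turn about the world's z in degrees, then the closure, from 0 (fully open) to 1 (shut). A call has 1 to 12 rows; each row shifts and turns the commanded pose from where the row before left it; what a row does not reach is not made up. A row lasts 1/12 s, in which the tool goes at most 41.7 mm and 7.16 degrees, less where a joint would pass 70% of its speed; a pose out of reach is approached as far as the arm can. A call is refused whole if a number of a shift passes 0.0417 or a number of a turn 7.16, either way. A call with a gripper value outside its range is refused whole. The fingers move at their own pace and stop on an object; "grip_force" is the grip in N (left out, the last holds). Time passes only in rows, so rows that do not move let the fingers close. It gives the time, the measured TCP pose, the force, the opening and the grip force at its end, in the units of the state.
- env.observe(): the state, without advancing time (a new reading comes with each control period).
- vision.grab_frame(name): name is "side" or "top"; returns (picture, depth): 384x512x3 uint8, red, green, blue; 384x512 float32, m along the optical axis (not along the pixel's ray), 0 where there is no reading.
- vision.camera_model(name): a dict with "fx", "fy", "cx", "cy" (pixels), "R" (3x3) and "t" (3): a world point X has camera coordinates R X + t. Camera axes: x right, y down, z forward; pixel columns grow to the right and rows downward; lengths in m; the calibration is good to about 2 mm. A picture is of the moment at which its call begins. camera_model takes no time and is no camera call.
- workorder.close_job(): hands the job in; it is judged then, once.
The state is a dict: "time": time; "q": joint angles; "dq": joint speeds; "joint_efforts": joint torques, N m; "position": TCP position; "ee_rot": TCP orientation; "ft_force": force on the tool from outside, world axes, zero at the start; "torque": the same for the moment, N m; "grip_width": finger opening in m; "grip_force": force on a finger pad.
Only numpy, scipy, OpenCV 4.12 (cv2) and the standard library are available. Lean on these libraries where they do the work, as an engineer would, in place of code of your own. Each camera call takes 0.05 s, during which the arm holds its last target. There are 200 camera calls.

## Working session

There is one attempt and no reset: what is moved stays moved. The work goes in short steps, Python scripts to look and compute and a tool call to move; the robot and the scene stay as the last step left them, time stands still between calls to the robot, and variables do not carry over. Pictures are saved under pics/ and viewed, at most 10 in all, crops included, and the job is handed in when it is done.

Besides the shell and the picture viewer there is one more tool, called after "Request:" as name(argument=value, ...) on one line, values as JSON. step_arm: Moves the arm, as the interface text tells. Its arguments: {"type":"object","properties":{"series":{"type":"array","items":{"type":"number"}},"grip_force":{"type":"number"}},"required":["series"]}

```bash
mkdir -p pics
python3 - <<'E'
from bench import env, vision
import cv2, numpy as np
for n in ("top","side"):
    p,d=vision.grab_frame(n); c=vision.camera_model(n)
    np.savez(n+"0.npz",p=p,d=d,**{k:np.array(c[k]) for k in c})
    cv2.imwrite(f"pics/{n}0.png",p[:,:,::-1])
    print(n,c["fx"],c["cx"],c["cy"],(-np.array(c["R"]).T@np.array(c["t"])).round(3))
s=env.observe();print(s["time"],s["position"],s["ee_rot"],s["grip_width"])
E
```

```text
top 497.57989965814016 254.3989637262838 192.48309983876183 [0.443 0.093 1.086]
side 387.74621623544203 254.241522677143 193.19059291246484 [ 0.495 -0.456  0.42 ]
0.1 [0.16188199 0.6290499  0.24359201] [-3.94437723e-01 -3.11661003e+00  2.63435932e-03] 0.08692461780058569
```

View pics/top0.png

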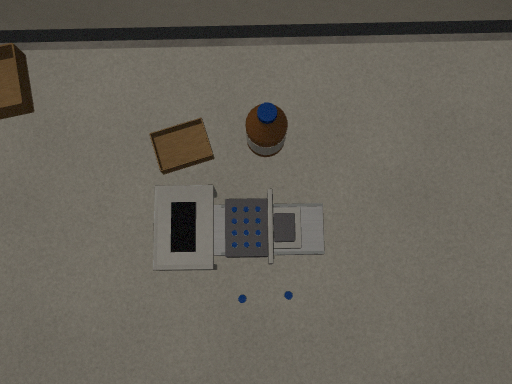

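View pics/side0.png

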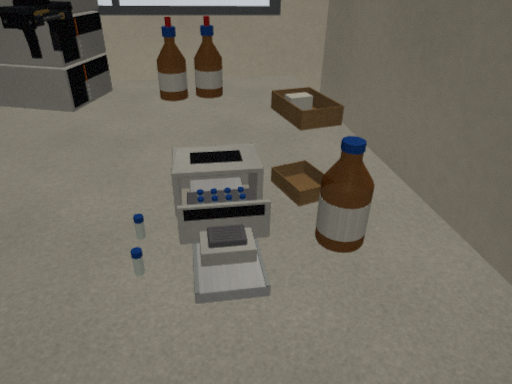

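The top view shows the housing at cols 155–213 and rows 185–270, the panel at col 270 and the button pad at (284,227), so home is image-left. The bottle is at (267,130), the vials at (242,298) and (288,295), and the carton at (182,146). The side view agrees.

```bash
cat > h.py <<'E'
import numpy as np, cv2
def ray(c,u,v,z):
    R=np.array(c["R"]);t=np.array(c["t"]);C=-R.T@t
    d=R.T@np.array([(u-c["cx"])/c["fx"],(v-c["cy"])/c["fy"],1.]); return C+d*(z-C[2])/d[2]
def cloud(c,D):
    v,u=np.indices(D.shape);R=np.array(c["R"]);t=np.array(c["t"])
    P=np.stack([(u-c["cx"])/c["fx"]*D,(v-c["cy"])/c["fy"]*D,D],-1)
    return (P-t)@R
E
python3 - <<'E'
from h import *
c=dict(np.load("top0.npz"));P=cloud(c,c["d"]);p=c["p"]
print("bench z",np.median(P[330:370,200:300,2]))
X=P
def box(name,r0,r1,c0,c1,z0,z1,extra=None):
    m=np.zeros(P.shape[:2],np.uint8);m[r0:r1,c0:c1]=1
    m&=((P[...,2]>z0)&(P[...,2]<z1)).astype(np.uint8)
    if extra is not None:m&=extra.astype(np.uint8)
    n,l,s,ce=cv2.connectedComponentsWithStats(m)
    k=1+np.argmax(s[1:,4]);q=P[l==k]
    b=cv2.boxPoints(cv2.minAreaRect(q[:,:2].astype(np.float32)))
    (cx,cy),(w,h),a=cv2.minAreaRect(q[:,:2].astype(np.float32))
    print(name,len(q),"c",round(cx,4),round(cy,4),"wh",round(w,4),round(h,4),"ang",round(a,2),"z",np.median(q[:,2]).round(4),"mean",q.mean(0).round(4));return q
box("housing",170,285,140,222,.08,.11)
q=box("panel",180,270,262,278,.075,.11)
vx=cv2.fitLine(q[:,:2].astype(np.float32),cv2.DIST_HUBER,0,.01,.01).ravel();print("panel line",vx)
g=p.max(-1)
print("gray pad",g[227,276:300],P[227,276:300,2].round(3))
box("button",205,250,273,300,.044,.07,g<105)
box("rail",195,262,300,330,.012,.03)
for n,u,v,z in(("va",242,298,.045),("vb",288,295,.045),("bot",267,113,.19)):print(n,ray(c,u,v,z).round(3))
box("bottle",90,165,240,295,.05,.25)
box("carton",110,180,140,225,.02,.05)
E
```

```text
bench z 0.00015300380266820558
housing 5094 c 0.5429 0.2397 wh 0.1205 0.1705 ang 89.57 z 0.0951 mean [0.5411 0.2389 0.0951]
panel 414 c 0.5408 0.0651 wh 0.0109 0.1485 ang 89.57 z 0.0944 mean [0.5388 0.0654 0.0939]
panel line [ 0.9999824  -0.0059318   0.53875935  0.06541815]
gray pad [ 67  63  67  66  61  66  64  66  66  64  63  60  67  63  65  72  69  61
  57  99 119 122 122 123] [0.058 0.06  0.06  0.06  0.057 0.061 0.058 0.059 0.058 0.059 0.06  0.056
 0.066 0.058 0.061 0.061 0.061 0.06  0.059 0.047 0.048 0.048 0.05  0.049]
button 643 c 0.5451 0.0351 wh 0.046 0.0695 ang 89.84 z 0.059 mean [0.5407 0.036  0.0585]
rail 1170 c 0.5404 -0.025 wh 0.0511 0.11 ang 88.76 z 0.0202 mean [ 0.5396 -0.0257  0.0202]
va [0.398 0.126 0.045]
vb [0.402 0.031 0.045]
bot [0.743 0.069 0.19 ]
bottle 1666 c 0.7435 0.0685 wh 0.0842 0.0825 ang 84.39 z 0.1336 mean [0.731  0.0701 0.1364]
carton 478 c 0.7295 0.2545 wh 0.0919 0.1201 ang 16.71 z 0.0324 mean [0.7294 0.2581 0.0308]
```

Request:
step_arm(series=[0.021, -0.0327, 0, 1.2, 1, 0.021, -0.0327, 0, 1.2, 1, 0.021, -0.0327, 0, 1.2, 1, 0.021, -0.0327, 0, 1.2, 1, 0.021, -0.0327, 0, 1.2, 1, 0.021, -0.0327, 0, 1.2, 1, 0.021, -0.0327, 0, 1.2, 1, 0.021, -0.0327, 0, 1.2, 1, 0.021, -0.0327, 0, 1.2, 1, 0.021, -0.0327, 0, 1.2, 1, 0.021, -0.0327, 0, 1.2, 1, 0.021, -0.0327, 0, 0.9, 1], grip_force=10)

```text
time: 1.1
position: [0.4144, 0.2352, 0.2444]
ee_rot: [-0.007, -3.141, -0.0]
ft_force: [1.1, 0.2, -0.0]
grip_width: 0.015
grip_force: 0.0
```

Request:
step_arm(series=[0.021, -0.033, 0, 0, 1, 0.021, -0.033, 0, 0, 1, 0.021, -0.033, 0, 0, 1, 0.021, -0.033, 0, 0, 1, 0.021, -0.033, 0, 0, 1, 0.021, -0.034, 0, 0, 1, 0, 0, -0.03, 0, 1, 0, 0, -0.03, 0, 1, 0, 0, -0.03, 0, 1, 0, 0, -0.03, 0, 1, 0, 0, -0.02, 0, 1, 0, 0, 0, 0, 1])

```text
time: 2.1
position: [0.5361, 0.0377, 0.0998]
ee_rot: [-0.009, -3.133, 0.003]
ft_force: [-0.1, -0.6, 0.2]
grip_width: 0.0004
grip_force: 0.0
```

Run:
```python
from bench import env, vision
import cv2
s=env.observe();print(s["time"],s["position"],s["ft_force"],s["grip_width"])
p,d=vision.grab_frame("side");cv2.imwrite("pics/side1.png",cv2.resize(p[120:320,130:390,::-1],None,fx=3,fy=3))
```

```text
2.1 [0.53611093 0.03770329 0.09977058] [-0.13995376 -0.56059082  0.19092629] 0.0004455168445128882
```

View pics/side1.png

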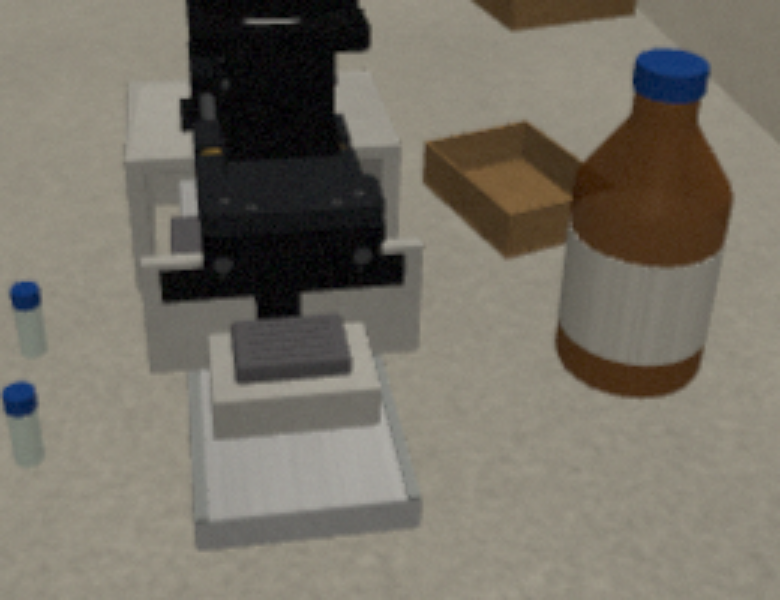

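The closed fingertips at (277,310) stand over the panel side of the pad, clear of the panel. Next I press.

Request:
step_arm(series=[0.002, 0, -0.01, 0, 1, 0.002, 0, -0.006, 0, 1, 0, 0, -0.004, 0, 1, 0, 0, -0.004, 0, 1, 0, 0, -0.004, 0, 1, 0, 0, 0, 0, 1, 0, 0, 0, 0, 1])

```text
time: 2.73
position: [0.5446, 0.0382, 0.0772]
ee_rot: [0.009, 3.14, 0.001]
ft_force: [0.8, 0.9, 4.3]
grip_width: 0.0008
grip_force: 1.7
```

Request:
step_arm(series=[0, 0, -0.002, 0, 1, 0, 0, -0.001, 0, 1, 0, 0, 0, 0, 1, 0, 0, 0, 0, 1])

```text
time: 3.07
position: [0.5446, 0.0382, 0.074]
ee_rot: [0.009, 3.14, 0.001]
ft_force: [1.3, -0.1, 4.9]
grip_width: 0.0006
grip_force: 2.3
```

Run:
```python
from bench import env
s=env.observe();print(s["time"],s["position"],s["ft_force"])
```

```text
3.0667 [0.54455453 0.03822428 0.07403537] [ 1.2936024  -0.11067065  4.90834058]
```

Request:
step_arm(series=[0, 0, -0.001, 0, 1, 0, 0, -0.001, 0, 1, 0, 0, 0, 0, 1, 0, 0.002, 0, 0, 1, 0, 0.002, 0, 0, 1, 0, 0.003, 0, 0, 1, 0, 0.004, 0, 0, 1, 0, 0.004, 0, 0, 1, 0, 0.004, 0, 0, 1])

```text
time: 3.82
position: [0.5447, 0.0565, 0.072]
ee_rot: [0.01, 3.14, -0.001]
ft_force: [0.1, -1.0, 5.0]
grip_width: 0.0004
grip_force: 2.7
```

Request:
step_arm(series=[0, 0.006, 0, 0, 1, 0, 0.007, 0, 0, 1, 0, 0.007, 0, 0, 1, 0, 0.007, 0, 0, 1, 0, 0.007, 0, 0, 1, 0, 0.007, 0, 0, 1, 0, 0.007, 0, 0, 1, 0, 0.007, 0, 0, 1, 0, 0.007, 0, 0, 1, 0, 0.007, 0, 0, 1, 0, 0.007, 0, 0, 1, 0, 0.004, 0, 0, 1])

```text
time: 4.82
position: [0.5452, 0.1374, 0.0722]
ee_rot: [0.009, 3.139, -0.0]
ft_force: [1.5, -1.4, 5.0]
grip_width: 0.0005
grip_force: 2.7
```

Run:
```python
from bench import env, vision
import cv2
from h import *
s=env.observe();print(s["time"],s["position"],s["ft_force"])
p,d=vision.grab_frame("side");cv2.imwrite("pics/side2.png",cv2.resize(p[120:320,130:390,::-1],None,fx=3,fy=3))
```

```text
4.8167 [0.54516165 0.13736235 0.07217752] [ 1.54497475 -1.38437439  5.02975299]
```

View pics/side2.png

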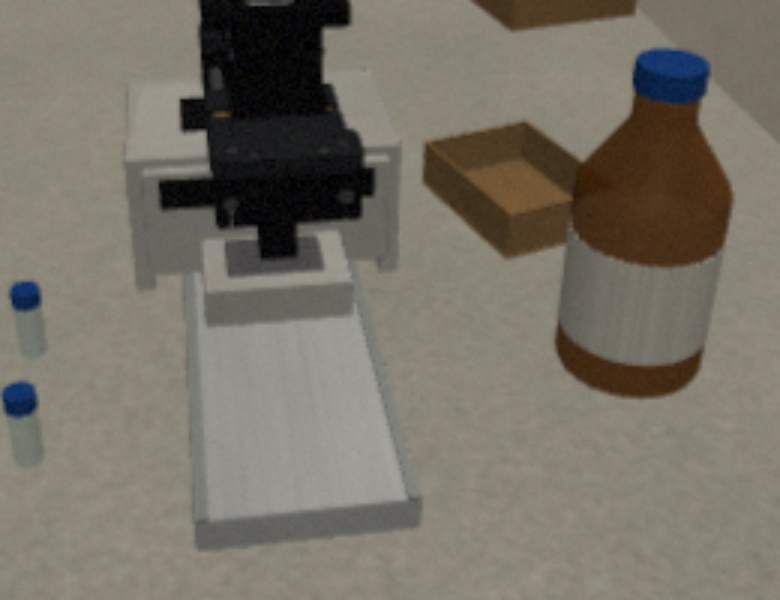

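The button at (275,255) is level with the ledge, and the tray has nearly reached the housing. I'll push the rest of the way.

Request:
step_arm(series=[0, 0.004, 0, 0, 1, 0, 0.004, 0, 0, 1, 0, 0.003, 0, 0, 1, 0, 0.003, 0, 0, 1, 0, 0, 0, 0, 1])

```text
time: 5.28
position: [0.5445, 0.1502, 0.0718]
ee_rot: [0.009, 3.141, -0.002]
ft_force: [1.3, -1.1, 5.3]
grip_width: -0.0
grip_force: 2.8
```

Request:
step_arm(series=[0, 0.002, 0, 0, 1, 0, 0.002, 0, 0, 1, 0, 0.002, 0, 0, 1, 0, 0.002, 0, 0, 1, 0, 0, 0, 0, 1])

```text
time: 5.7
position: [0.544, 0.1562, 0.0715]
ee_rot: [-0.011, -3.141, 0.006]
ft_force: [-0.1, -4.9, 6.2]
grip_width: 0.0009
grip_force: 5.4
```

Request:
step_arm(series=[0, 0.001, 0, 0, 1, 0, 0.001, 0, 0, 1, 0, 0.001, 0, 0, 1, 0, 0, 0, 0, 1])

```text
time: 6.03
position: [0.544, 0.1564, 0.0715]
ee_rot: [-0.014, -3.14, 0.01]
ft_force: [-0.9, -10.6, 8.2]
grip_width: 0.0006
grip_force: 8.6
```

Run:
```python
from bench import env, vision
import cv2
from h import *
s=env.observe();print(s["time"],s["position"],s["ft_force"])
c=vision.camera_model("top");p,d=vision.grab_frame("top");cv2.imwrite("pics/top3.png",cv2.resize(p[170:290,140:340,::-1],None,fx=4,fy=4))
P=cloud(c,d);m=(P[...,2]>.08)&(P[...,2]<.1)&(P[...,1]>.13)&(P[...,1]<.32)
for a,b in((.46,.475),(.475,.49),(.595,.61),(.61,.618)):
    q=P[m&(P[...,0]>a)&(P[...,0]<b)];print(a,len(q),q[:,1].min().round(4) if len(q) else None)
```

```text
6.0333 [0.54403474 0.15635764 0.0714871 ] [ -0.89118252 -10.58153919   8.23524264]
0.46 245 0.2371
0.475 223 0.2392
0.595 112 0.2677
0.61 57 0.2703
```

View pics/top3.png

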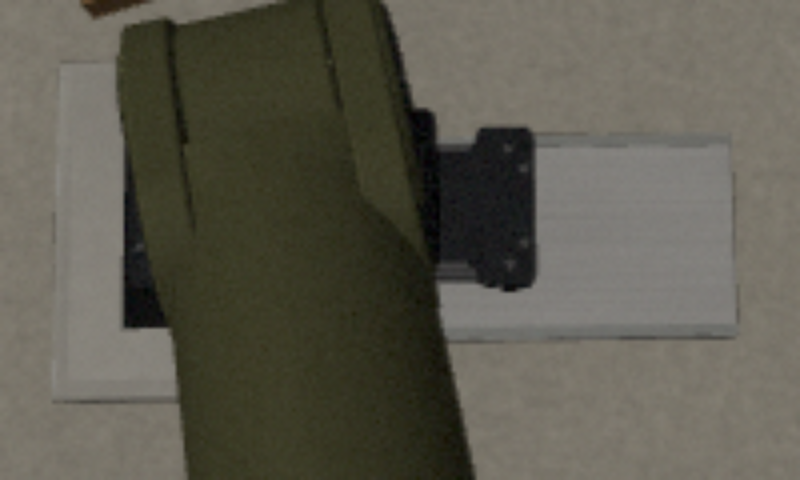

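The arm hides the panel in this view. The tray has stopped dead at y=0.156 with the push at 10.6 N, which matches the home position computed earlier (about 0.155). I'll lift while still lightly pressing home.

Request:
step_arm(series=[0, -0.001, 0.004, 0, 1, 0, 0, 0.005, 0, 1, 0, 0, 0.005, 0, 1, 0, 0, 0.005, 0, 1, 0, -0.004, 0.002, 0, 1, 0, -0.004, 0.01, 0, 1, 0, 0, 0.03, 0, 1, 0, 0, 0.04, 0, 1, 0, -0.03, 0.02, 0, 1, 0, -0.04, 0, 0, 1, 0, -0.04, 0, 0, 1, 0, -0.04, 0, 0, 1])

```text
time: 7.08
position: [0.5442, 0.0028, 0.1942]
ee_rot: [0.005, 3.139, 0.003]
ft_force: [1.0, -0.4, -0.6]
grip_width: 0.0005
grip_force: 0.0
```

Request:
step_arm(series=[0, -0.04, 0, 0, 1, 0, -0.04, 0, 0, 1, 0, -0.04, 0, 0, 1, 0, -0.04, 0, 0, 1, 0, 0, 0, 0, 1])

```text
time: 7.5
position: [0.5424, -0.1667, 0.1941]
ee_rot: [0.027, 3.139, -0.008]
ft_force: [-0.7, -1.4, 1.0]
grip_width: 0.0005
grip_force: 0.0
```

Run:
```python
from bench import env, vision
import cv2
from h import *
s=env.observe();print(s["time"],s["position"],s["ft_force"])
c=vision.camera_model("top");p,d=vision.grab_frame("top");cv2.imwrite("pics/top4.png",cv2.resize(p[170:290,140:340,::-1],None,fx=4,fy=4))
P=cloud(c,d)
m=(P[...,2]>.08)&(P[...,2]<.1)&(P[...,1]>.12)&(P[...,1]<.32)&(P[...,0]>.44)&(P[...,0]<.64)
q=P[m];print("housing+panel y",q[:,1].min(),q[:,1].max())
m=(P[...,0]>.53)&(P[...,0]<.55)&(P[...,1]>.13)&(P[...,1]<.16)
print("button z",np.median(P[m][:,2]),m.sum())
```

```text
7.5 [ 0.54244533 -0.16673083  0.19413338] [-0.71525851 -1.36139947  0.97025966]
housing+panel y 0.16801528289009557 0.30002558103611937
button z 0.05920799486151631 137
```

View pics/top4.png

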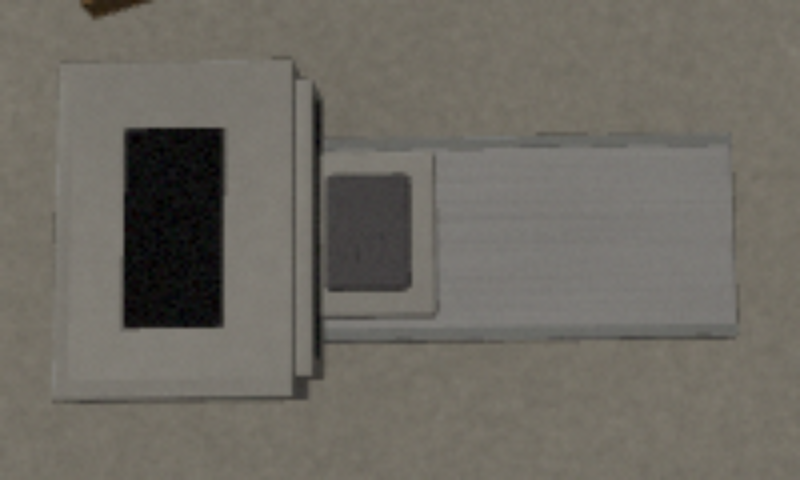

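The panel at col 305 sits flush against the housing, and housing plus panel measure 132 mm against 130 mm expected. The button top is at 59 mm, so it is up, and nothing else has been touched.

```bash
python3 -c "
from bench import workorder
print(workorder.close_job())"
```

```text
the job is handed in; nothing more can be done
None
```

The tray is pushed home against the housing and the lock button is back up; the fingers touched nothing but the tray, and the job was handed in (no verdict was returned).

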